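# Change over the touch-latch topping boxes

## Task

Change the topping boxes over so that only one is open at a time: first press the green lid, which stands ajar, down with a fingertip until it catches and stays shut, then press the brown lid, which is shut on its push-to-open catch, so that the spring lets it up ajar. Only press the lids: do not lift or swing them open by hand, leave the red box shut, and leave the mould, bowl, jar and spatula where they are.

Things in the scene. Friction and masses are not known exactly. Their poses are not given: they have to be found in the camera images.
- box_brown: white box with a dark brown lid and dark brown front patch, 190 (x) x 110 (y) x 100 high, fixed. Origin: centre of underside; +x points from front to hinge side, z up. Side and back walls 100 high, front wall 75; walls 6 to 7 thick. Lid 170 (hinge to front edge) x 92 x 8, inset between the side walls; shut, its top is 100 above the bench, level with the rims. Hinge line along the box's y at x = +85, z = 96.
- box_green: white box with a green lid and green front patch, 190 (x) x 110 (y) x 100 high, fixed. Origin: centre of underside; +x points from front to hinge side, z up. Side and back walls 100 high, front wall 75; walls 6 to 7 thick. Lid 170 (hinge to front edge) x 92 x 8, inset between the side walls; shut, its top is 100 above the bench, level with the rims. Hinge line along the box's y at x = +85, z = 96.
- box_red: the same kind of box with a raspberry-red lid and front patch, 190 (x) x 110 (y) x 100 high, fixed; origin: centre of underside. Not part of the change-over: it stays shut.
- lid_red (a joint): red lid's angle, rad: 0 shut and flush, positive = front edge up. Starts shut on the same push-to-open catch as the brown lid.
- brown_pad (a point): where to press the brown lid: centre of a flat white disc, 24 across, on the lid's top, midway across it, 55 from its front edge and 115 from the hinge line. It moves with the lid. Its z axis is the lid's upward normal.
- green_pad (a point): where to press the green lid: centre of a flat white disc, 24 across, on the lid's top, midway across it, 55 from its front edge and 115 from the hinge line. It moves with the lid. Its z axis is the lid's upward normal.
- lid_brown (a joint): brown lid's angle, rad: 0 shut and flush, positive = front edge up. Starts shut. Pressed at the disc with 5 to 8 N it sinks; the catch lets go about 6 mm below flush, a rigid stop comes at 9 mm (-0.08 rad). As the finger then moves up the lid follows and stays ajar at 0.35 to 0.6. The catch does not take hold again.
- lid_green (a joint): green lid's angle, rad: 0 shut and flush, positive = front edge up. Starts ajar, 0.42 to 0.58 (front edge 70 to 93 mm up). Pressing at the disc takes 2 N at first, 5 to 8 N near flush. It catches once 2 mm or more below flush there (rigid stop at 9 mm), then stays shut at 0 when let go; before that it springs back. Pressing again does not release it.
- mould: pale yellow-green open rectangular mould, 130 by 180 by 28 high, loose on the pan of a white bench scale (fixed, 220 by 240, 68 high); origin: centre of its underside. Bystander.
- bowl: steel bowl, rim 130 across, 55 high, loose; origin: centre of its underside. Bystander.
- jar: amber jar with a steel cap, 64 across, 90 high, loose; origin: centre of its underside. Bystander.
- spatula: spatula with a wooden handle and a 90 by 65 steel blade, 280 long, 20 high, lying flat, loose; origin: middle of its length, at the bench; handle towards its -x. Bystander.

How it is judged:
On the way, in this order (a step that is already met when the one before it is completed fails the run):
1. the green lid is shut on its catch and let go, the brown lid still shut (value of joint lid_green between -0.02 and 0.03 rad and contact force between the fingers and box_green below 0.3 N and value of joint lid_brown below 0.03 rad), for 0.2 s.
2. the brown lid has sprung ajar and is let go (value of joint lid_brown between 0.3 and 0.7 rad and contact force between the fingers and box_brown below 0.3 N), for 0.2 s.
At the end, for the whole second after the job is handed in: The green lid is shut on its catch (within 0.03 rad of flush), the brown lid stands ajar at 0.3 to 0.7 rad and at rest, the red lid is shut (within 0.03 rad), and mould, bowl, jar and spatula are within 20 mm of where they were (value of joint lid_green between -0.02 and 0.03 rad and value of joint lid_brown between 0.3 and 0.7 rad and value of joint lid_red between -0.02 and 0.03 rad and velocity of joint lid_brown between -0.05 and 0.05 rad/s and distance of each of mould, bowl, jar, spatula from where it was at the start of the episode below 0.02 m); the robot touches nothing.
It fails at once if the red lid is opened (value of joint lid_red above 0.1 rad).
It fails at once if the mould, bowl, jar or spatula is moved or lifted by more than 20 mm (distance of any of mould, bowl, jar, spatula from where it was at the start of the episode above 0.02 m).
It fails at once if a lid is lifted or swung open by hand beyond where its spring leaves it (over 0.75 rad) (value of joint any of lid_brown, lid_green above 0.75 rad).
It fails at once if the brown lid is opened before the green one is shut (value of joint each of lid_brown, lid_green above 0.1 rad).
It also fails if it takes over 48 s, if anything falls off the work surface, if the arm or the gripper's body presses on something with over 40 N, if the wrist force passes 120 N, or if a joint passes its speed limit or range.

## Robot

A 7-joint arm with a two-finger parallel gripper is mounted at the origin on the work surface. World frame = base frame: x ahead of the robot, y to its left, z up, the work surface at z = 0. Lengths are in m, angles in rad, forces in N, time in s.
With the tool pointing down it reaches from about 0.425 to 0.875 m from the base axis. Payload 8.4 kg.
Tool frame: the origin (TCP) lies at the very end of the fingers, on their centre line; the grasp point (between the pads) lies 19 mm behind it; z points along the fingers, y is the direction in which the jaws open and shut (so a half turn about z gives the same grasp; the last joint's range is limited). The gripper opens to 85 mm and grips with 20 to 120 N. Pads are 22 mm wide; open, the fingers measure 114 mm over their backs; the gripper's body (76 mm by 85 mm) begins 54 mm behind the grasp point. The pads swing forward as they close: fully open they stand 13 mm farther back than shut.
Start: joints at [-1.357, 0.333, 0.04, 1.465, -0.013, 1.343, -0.059], TCP at [0.2, 0.618, 0.21] pointing down, gripper open.
Joint ranges: [-2.58, 2.58], [-0.38, 2.09], [-1.3, 1.39], [0.25, 2.4], [-1.5, 4.64], [0.08, 2.09], [-2.65, 2.65]. Speed limits (rad/s): [2.22, 2.22, 2.79, 2.79, 3.14, 3.14, 3.14].

## Interface

Orientations are given as a unit quaternion [x, y, z, w].
In Python, from bench import robot gives the robot as it stands.
- The arm moves only by the tool servo_tool, never from a script. Its argument "motion" is a list that holds one entry, the list of rows, each a list of 5 numbers: the gripper's target within -1 to 1 (fully open at 1, half-way at 0, shut at -1), then the shift along the world's x, y, z in cm, then the turn about the world's z in rad. In form: [[[hand, dx, dy, dz, twist], ...]]. A call has 1 to 20 rows; each row shifts and turns the pose as measured when the row begins; what a row does not reach is not made up. A row lasts 1/12 s, in which the tool goes at most 41.7 mm and 7.16 degrees, less where a joint would pass 70% of its speed; a pose out of reach is approached as far as the arm can. A call with a gripper value outside its range is refused whole. The fingers move at their own pace and stop on an object; "newtons" is the grip in N (left out, the last holds). Time passes only in rows, so rows that do not move let the fingers close. It gives the time, the measured TCP pose, the force and the opening at its end, in the units of the state.
- robot.observe(): the state, without advancing time (a new reading comes with each control period).
- robot.snapshot(name): name is "scene" or "side" or "wrist"; returns the picture (480x640x3 uint8, red, green, blue); there is no depth.
- robot.camera_info(name): a dict with "K" (3x3 intrinsics, pixels), "T" (4x4, takes a point from camera to world coordinates). Camera axes: x right, y down, z forward; pixel columns grow to the right and rows downward; lengths in m; the calibration is good to about 2 mm. The wrist camera is an equidistant fisheye: a pixel r from the principal point sees the ray r / f radians off the axis. A picture is of the moment at which its call begins: read the wrist's pose just before it. camera_info takes no time and is no camera call; for the wrist camera it gives the pose at the moment of the call.
- robot.job_done(): hands the job in, once; it reports no verdict.
The state is a dict: "time_s": time; "joints": joint angles; "joint_velocities": joint speeds; "joint_torque": joint torques, N m; "ee_pos": TCP position; "eef_rot": TCP orientation; "force": force on the tool from outside, world axes, zero at the start; "ft_torque": the same for the moment, N m; "opening": finger opening in m.
Only numpy, scipy, OpenCV 4.12 (cv2) and the standard library are available. Lean on these libraries where they do the work, as an engineer would, in place of code of your own. Each camera call takes 0.05 s, during which the arm holds its last target.

## Working session

There is one attempt and no reset: what is moved stays moved. The work goes in short steps, Python scripts to look and compute and a tool call to move; the robot and the scene stay as the last step left them, time stands still between calls to the robot, and variables do not carry over. Pictures are saved under pics/ and viewed, and the job is handed in when it is done.

Besides the shell and the picture viewer there is one more tool, called after ">>>" as name(argument=value, ...), one argument or row to a line, values as JSON. servo_tool: Moves the arm, as the interface text tells. Its arguments: {"type":"object","properties":{"motion":{"type":"array","items":{"type":"array","items":{"type":"array","items":{"type":"number"}}}},"newtons":{"type":"number"}},"required":["motion"]}

```bash
mkdir -p pics; ls
python3 - <<'E'
from bench import robot
import cv2
print(robot.observe())
for n in ["scene","side","wrist"]:
    i=robot.camera_info(n); print(n,i["K"],i["T"])
    cv2.imwrite(f"pics/{n}0.png",robot.snapshot(n)[:,:,::-1])
E
```

```text
pics
{'time_s': 0.0, 'joints': array([-1.35722149,  0.33392354,  0.03985353,  1.46629762, -0.01340775,
        1.34333537, -0.05849871]), 'joint_velocities': array([-0.00072052,  0.00065386, -0.00169383, -0.00108113, -0.00149127,
       -0.00022937, -0.00014627]), 'joint_torque': array([ 6.81120546e-04, -6.58559918e+01,  1.36622854e+00, -4.05567563e+01,
        1.69100915e-02,  1.28141741e-02, -6.58119149e-06]), 'ee_pos': array([0.199862  , 0.61796562, 0.20929998]), 'eef_rot': array([ 1.55750125e-01,  9.87796121e-01, -8.45067441e-04, -8.20917319e-05]), 'force': array([0.74196591, 0.35198754, 0.10256221]), 'ft_torque': array([-0.03995248,  0.04899636, -0.04432563]), 'opening': 0.08513301917170842}
scene [[494.89059609   0.         327.07823821]
 [  0.         494.89059609 242.92254182]
 [  0.           0.           1.        ]] [[ 0.32577613  0.76761576 -0.55193836  1.34752453]
 [ 0.94540118 -0.27023115  0.182186   -0.23587975]
 [-0.00930209 -0.58115503 -0.81373971  1.17410552]
 [ 0.          0.          0.          1.        ]]
side [[603.28295831   0.         313.97715983]
 [  0.         603.28295831 238.53530848]
 [  0.           0.           1.        ]] [[ 0.90356066 -0.26932948  0.3332263   0.08446597]
 [-0.42838209 -0.58272312  0.6905958  -1.08353869]
 [ 0.00818086 -0.76674337 -0.64190161  1.13200718]
 [ 0.          0.          0.          1.        ]]
wrist [[371.64829954   0.         324.89228294]
 [  0.         371.64829954 237.10407519]
 [  0.           0.           1.        ]] [[ 3.06388951e-01  9.11834332e-01  2.73283664e-01  1.29425091e-01]
 [ 9.51906405e-01 -2.93467890e-01 -8.80385883e-02  6.40325509e-01]
 [-7.66274097e-05  2.87114521e-01 -9.57896261e-01  3.73526151e-01]
 [ 0.00000000e+00  0.00000000e+00  0.00000000e+00  1.00000000e+00]]
```

View pics/scene0.png

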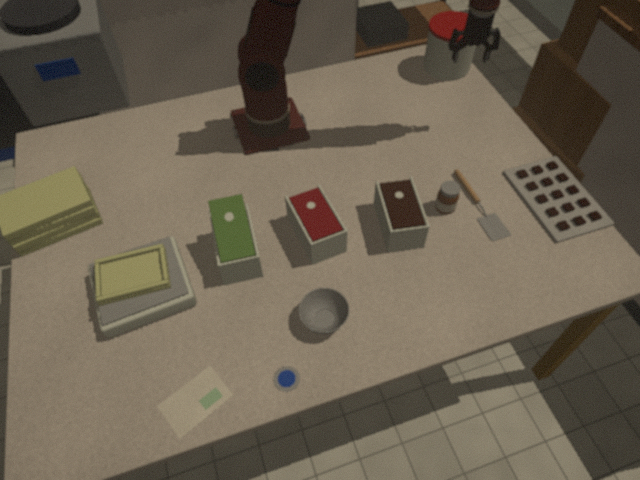

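View pics/side0.png

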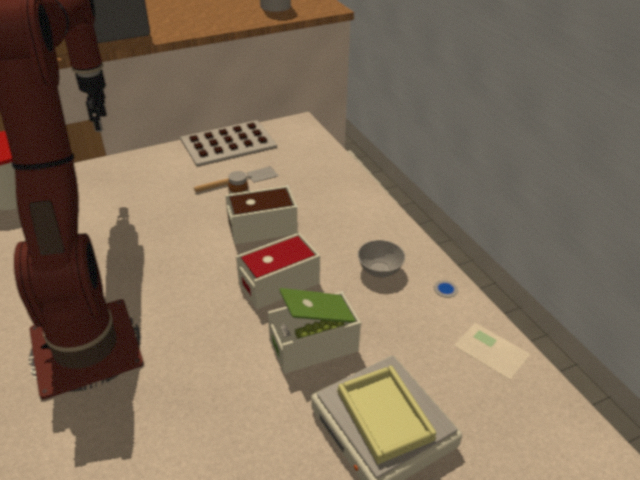

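View pics/wrist0.png

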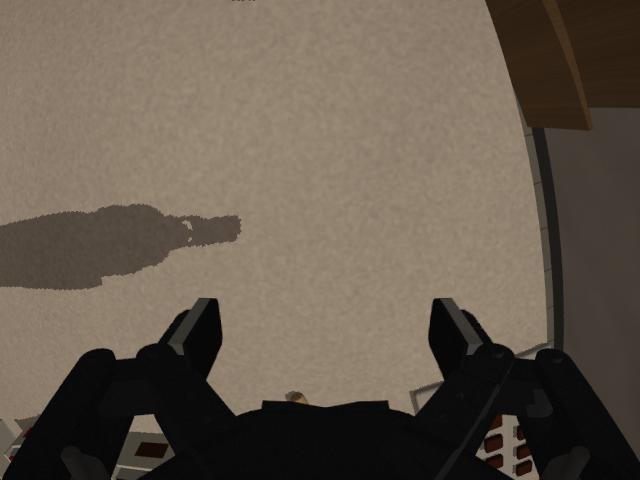

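The scene picture shows the pads at about (229,216) green, (311,205) red and (399,195) brown. In the side picture they are at about (308,303), (268,259) and (251,202). The boxes' fronts face the robot. Next I'll refine these positions.

```bash
cat > h.py <<'E'
import numpy as np,cv2
from bench import robot
def blob(im,u,v,r=9):
    p=im[v-r:v+r+1,u-r:u+r+1].astype(float)
    s=p.min(2); 
    # disc: high min channel
    t=(s.max()+np.median(s))/2
    m=(s>t).astype(np.uint8)
    n,l,st,c=cv2.connectedComponentsWithStats(m)
    k=min(range(1,n),key=lambda i:np.hypot(*(c[i]-r)))
    return c[k][0]+u-r,c[k][1]+v-r,st[k][4]
def ray(i,u,v):
    K,T=i["K"],i["T"]; d=T[:3,:3]@np.linalg.inv(K)@[u,v,1]; return T[:3,3],d/np.linalg.norm(d)
def tri(r1,r2):
    A=np.stack([r1[1],-r2[1]],1); s=np.linalg.lstsq(A,r2[0]-r1[0],rcond=None)[0]
    a=r1[0]+s[0]*r1[1]; b=r2[0]+s[1]*r2[1]; return (a+b)/2,np.linalg.norm(a-b)
def plane(r,z): return r[0]+r[1]*(z-r[0][2])/r[1][2]
def proj(i,P):
    p=np.linalg.inv(i["T"])@np.append(P,1); q=i["K"]@p[:3]; return q[:2]/q[2]
E
python3 - <<'E'
from h import *
S=robot.camera_info("scene");D=robot.camera_info("side")
a=cv2.imread("pics/scene0.png");b=cv2.imread("pics/side0.png")
for n,p,q in [("g",(229,216),(308,303)),("r",(311,205),(268,259)),("b",(399,195),(251,202))]:
    x=blob(a,*p);y=blob(b,*q);print(n,x,y)
    r1=ray(S,*x[:2]);r2=ray(D,*y[:2]);print(tri(r1,r2),plane(r1,.1),plane(r2,.1))
cv2.imwrite("pics/c1.png",cv2.resize(a[160:290,200:460],None,fx=3,fy=3,interpolation=cv2.INTER_CUBIC))
cv2.imwrite("pics/c2.png",cv2.resize(b[170:380,210:380],None,fx=2.8,fy=2.8,interpolation=cv2.INTER_CUBIC))
E
```

```text
g (np.float64(228.7258064516129), np.float64(216.1290322580645), np.int32(62)) (np.float64(307.3333333333333), np.float64(302.6862745098039), np.int32(51))
(array([ 0.48416929, -0.22421435,  0.15041906]), np.float64(0.00013421392039124515)) [ 0.4415849 -0.2235874  0.1      ] [ 0.50472337 -0.18015462  0.1       ]
r (np.float64(310.5581395348837), np.float64(204.7906976744186), np.int32(43)) (np.float64(267.4107142857143), np.float64(259.0), np.int32(56))
(array([0.47750165, 0.00399928, 0.09898378]), np.float64(0.00017588810471211598)) [0.4784048  0.00370137 0.1       ] [0.47709091 0.00304014 0.1       ]
b (np.float64(398.5581395348837), np.float64(194.4418604651163), np.int32(43)) (np.float64(250.0487804878049), np.float64(201.5609756097561), np.int32(41))
(array([0.52481381, 0.25382502, 0.09920002]), np.float64(0.0005851100596060095)) [0.52569791 0.2531912  0.1       ] [0.52442065 0.25321338 0.1       ]
```

View pics/c1.png

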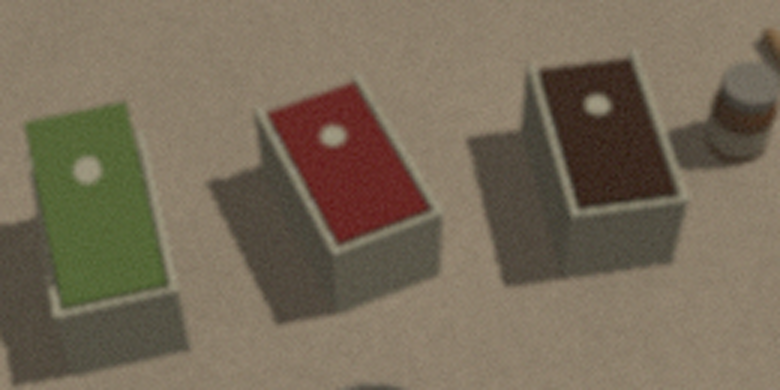

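View pics/c2.png

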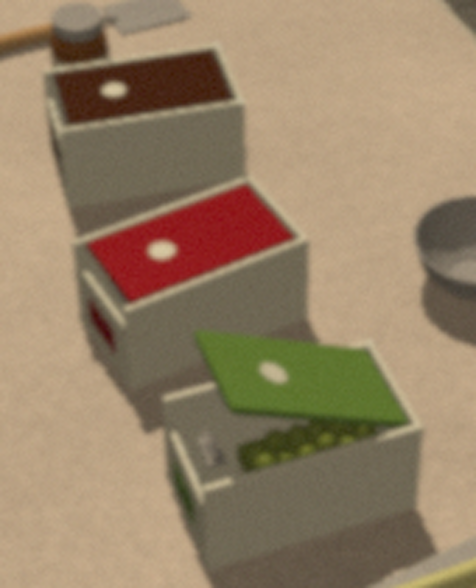

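The red and brown pads triangulate to z of about 0.099, against 0.100 expected. The green pad at z 0.150 gives a lid angle of about 0.45, which is in range. Next I need the box yaws, so I know where the green pad lies once the lid is shut.

Run:
```python
from h import *
from scipy.optimize import least_squares
S=robot.camera_info("scene");D=robot.camera_info("side")
f1=lambda x,y:(x/3+200-.33,y/3+160-.33); f2=lambda x,y:(x/2.8+210-.32,y/2.8+170-.32)
# back rim corners, left & right
for n,l,r,pad in [("g",(52,313),(178,290),(.4842,-.2242,.1504)),("b",(572,213),(685,198),(.5248,.2538,.0992))]:
    a=plane(ray(S,*f1(*l)),.1);b=plane(ray(S,*f1(*r)),.1)
    d=(b-a)[:2]; w=np.linalg.norm(d); d/=w; u=np.array([d[1],-d[0]])
    print(n,a,b,"width",w,"u",u,"yaw",np.arctan2(u[1],u[0]))
    m=((a+b)/2)[:2]; print("shut pad from corners",m-u*(.010+.115),"along",(m-np.array(pad[:2]))@u,"lat",(m-np.array(pad[:2]))@d)
for l,r,n in [((418,428),(369,345),"g"),((241,100),(218,50),"b")]:
    a=plane(ray(D,*f2(*l)),.1);b=plane(ray(D,*f2(*r)),.1);d=(a-b)[:2];print(n,"side",a,b,np.linalg.norm(d),np.arctan2(d[0],-d[1]))
```

```text
g [ 0.58768621 -0.28673725  0.1       ] [ 0.60058471 -0.17775777  0.1       ] width 0.10974014703386359 u [ 0.99306853 -0.11753675] yaw -0.11780907727787282
shut pad from corners [ 0.4700019  -0.21755541] along 0.11011932830002363 lat 0.004929730222887413
b [0.63734741 0.1796801  0.1       ] [0.65574809 0.2832362  0.1       ] width 0.10517818124944589 u [ 0.98457774 -0.17494763] yaw -0.17585257624041717
shut pad from corners [0.52347553 0.2533266 ] along 0.1237787785509604 lat -0.0006978076881559083
g side [ 0.58540276 -0.28681049  0.1       ] [ 0.5929479  -0.18520762  0.1       ] 0.10188263949818933 -0.074124953198301
b side [0.63608988 0.18155542 0.1       ] [0.64992436 0.27228506 0.1       ] 0.0917783280354731 -0.15131468207179466
```

>>> servo_tool(
  motion=[
    [[-1,3,-3,0.5,0],[-1,3,-3,0.5,0],[-1,3,-3,0.5,0],[-1,3,-3,0.5,0],[-1,3,-3,0.5,0],[-1,3,-3,0.5,0],[-1,3,-3,0,0],[-1,3,-3,0,0],[-1,3,-3,0,0]],
  ],
  newtons=40,
)

```text
time_s: 0.9
ee_pos: [0.4549, 0.3528, 0.236]
eef_rot: [0.146, 0.989, -0.002, -0.003]
force: [0.1, 0.9, -0.5]
opening: 0.0001
```

>>> servo_tool(
  motion=[
    [[-1,0.4,-3.2,0,0],[-1,0.4,-3.2,0,0],[-1,0.4,-3.2,0,0],[-1,0.4,-3.2,0,0],[-1,0.4,-3.2,0,0],[-1,0.4,-3.2,0,0],[-1,0.4,-3.2,0,0],[-1,0.4,-3.2,0,0],[-1,0,-3.2,0,0],[-1,0,-3.2,0,0],[-1,0,-3.2,0,0],[-1,0,-3.2,0,0],[-1,0,-3.2,0,0],[-1,0,-3.2,0,0],[-1,0,-3.2,0,0],[-1,0,-3.2,0,0],[-1,0,-3.2,0,0],[-1,0,-3,0,0]],
  ],
)

```text
time_s: 2.4
ee_pos: [0.4872, -0.2538, 0.2338]
eef_rot: [0.149, 0.989, -0.002, -0.003]
force: [0.2, 0.2, 0.4]
opening: -0.0001
```

>>> servo_tool(
  motion=[
    [[-1,-0.2,2.5,0,0],[-1,-0.1,0.4,0,0],[-1,0,0,-2,0],[-1,0,0,-2,0],[-1,0,0,-1.5,0],[-1,0,0,-0.7,0],[-1,0,0,0,0]],
  ],
)

```text
time_s: 2.98
ee_pos: [0.4805, -0.2346, 0.1685]
eef_rot: [0.156, 0.988, -0.004, -0.004]
force: [-0.5, 0.2, -0.4]
opening: 0.0001
```

Run:
```python
from h import *
o=robot.observe();print(o["ee_pos"],o["force"])
a=robot.snapshot("scene")[:,:,::-1];b=robot.snapshot("side")[:,:,::-1]
cv2.imwrite("pics/g1.png",np.hstack([cv2.resize(a[150:290,180:290],(390,497)),cv2.resize(b[220:380,250:370],(373,497))]))
```

```text
[ 0.48054561 -0.23458739  0.16849866] [-0.52249367  0.20382414 -0.38759461]
```

View pics/g1.png

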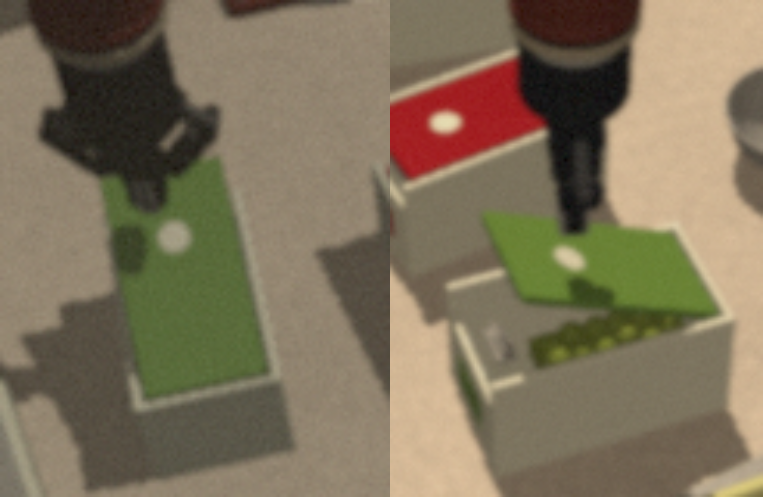

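The closed fingertip is above the green lid, at about (150,205) in the left panel. It is left of the disc at (174,237), which matches the 10 mm y offset in the pose reading. I'll correct that and then press.

>>> servo_tool(
  motion=[
    [[-1,0.3,0.9,0,0],[-1,0,0.2,-0.4,0],[-1,0,0,-0.5,0],[-1,0,0,-0.5,0],[-1,0,0,-0.5,0],[-1,-0.1,0,-0.5,0]],
  ],
)

```text
time_s: 3.58
ee_pos: [0.4867, -0.2227, 0.1482]
eef_rot: [0.156, 0.988, -0.004, 0.001]
force: [-0.3, -0.6, 0.3]
opening: -0.0
```

>>> servo_tool(
  motion=[
    [[-1,-0.3,0,-0.5,0],[-1,-0.3,0,-0.5,0],[-1,-0.2,0,-0.5,0],[-1,-0.2,0,-0.5,0],[-1,-0.1,0,-0.5,0],[-1,-0.1,0,-0.5,0]],
  ],
)

```text
time_s: 4.08
ee_pos: [0.4727, -0.2231, 0.1149]
eef_rot: [0.156, 0.988, -0.004, 0.001]
force: [-0.9, 1.1, 3.4]
opening: -0.0001
```

>>> servo_tool(
  motion=[
    [[-1,0,0,-0.5,0],[-1,0,0,-0.5,0],[-1,0,0,-0.4,0],[-1,0,0,-0.3,0],[-1,0,0,-0.2,0]],
  ],
)

```text
time_s: 4.5
ee_pos: [0.4716, -0.2236, 0.0935]
eef_rot: [0.157, 0.988, -0.004, -0.0]
force: [-3.4, 0.7, 4.3]
opening: 0.0002
```

>>> servo_tool(
  motion=[
    [[-1,0,0,-0.1,0],[-1,0,0,-0.1,0],[-1,0,0,0,0]],
  ],
)

```text
time_s: 4.75
ee_pos: [0.4712, -0.2235, 0.091]
eef_rot: [0.157, 0.988, -0.004, -0.001]
force: [-2.1, 1.5, 4.4]
opening: -0.0001
```

The tip is about 9 mm below flush, well past the 2 mm needed, so I'll retreat and check the lid.

>>> servo_tool(
  motion=[
    [[-1,0,0,0.4,0],[-1,0,0,0.6,0],[-1,0,0,1,0],[-1,0,0,2,0],[-1,0,0,3,0],[-1,0,0,3,0],[-1,0,0,2,0],[-1,0,0,0,0]],
  ],
)

```text
time_s: 5.42
ee_pos: [0.4706, -0.2239, 0.2198]
eef_rot: [0.157, 0.988, -0.005, -0.0]
force: [0.1, -1.1, 0.1]
opening: -0.0002
```

Run:
```python
from h import *
o=robot.observe();print(o["ee_pos"],o["force"])
a=robot.snapshot("scene")[:,:,::-1];b=robot.snapshot("side")[:,:,::-1]
cv2.imwrite("pics/g2.png",np.hstack([cv2.resize(a[150:290,180:290],(390,497)),cv2.resize(b[220:380,250:370],(373,497))]))
```

```text
[ 0.47056892 -0.22393516  0.2197587 ] [ 0.06041253 -1.1156605   0.05943857]
```

View pics/g2.png

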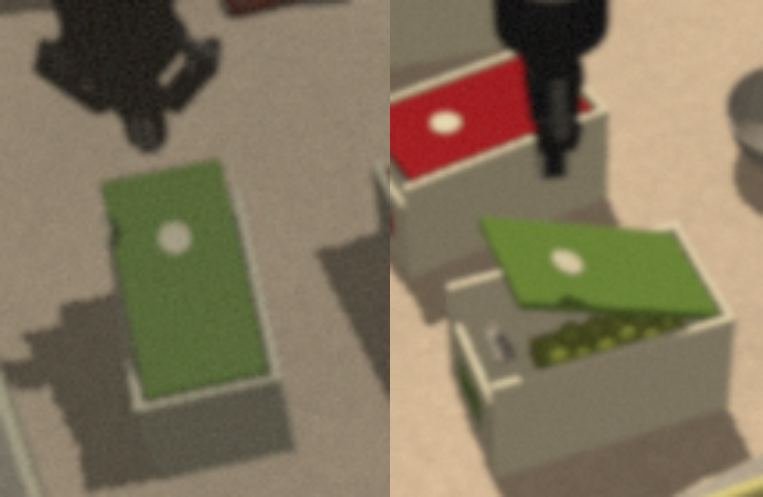

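The lid sprang back and is still ajar, with the disc at about (174,238) in the left panel. It can't have been 2 mm below flush, so I'll check the tip's pixel against the TCP reading.

Run:
```python
from h import *
S=robot.camera_info("scene");D=robot.camera_info("side")
P=robot.observe()["ee_pos"]
p=proj(S,P);q=proj(D,P);print(p,q)
print("panel",(p-[180,150])*497/140,(q-[250,220])*497/160)
a=cv2.imread("pics/g2.png")
x=[blob(a,174,238,25),blob(a,567,262,25)]
u=np.array(x[0][:2])*140/497+[180,150];v=(np.array(x[1][:2])-[390,0])*160/497+[250,220]
print(u,v,tri(ray(S,*u),ray(D,*v)))
# tip seen by eye: bottom of finger
for t1,t2 in [((150,150),(553,177))]:
    u=np.array(t1)*140/497+[180,150];v=(np.array(t2)-[390,0])*160/497+[250,220]
    print(tri(ray(S,*u),ray(D,*v)))
```

```text
[223.40559014 195.69215412] [301.04626676 283.20315229]
panel [154.08984501 162.20714712] [158.56246611 196.32479179]
[229.094787   216.85932786] [306.94292741 304.08482642] (array([ 0.48330241, -0.22384048,  0.14601487]), np.float64(0.00031212237783684614))
(array([ 0.47299155, -0.22372145,  0.23386057]), np.float64(0.0004227325048008534))
```

By the images, the fingertip is about 12 mm higher than the TCP reading, at 0.233 against 0.220. So the first press stopped short. I'll press deeper, watching for the force to rise at the rigid stop.

>>> servo_tool(
  motion=[
    [[-1,0.2,0,-3,0],[-1,0.1,0,-2,0],[-1,0,0,-1,0],[-1,0,0,-1,0],[-1,0,0,-1,0],[-1,0,0,-1,0],[-1,0,0,-1,0],[-1,0,0,-0.5,0],[-1,0,0,-0.3,0],[-1,0,0,0,0]],
  ],
)

```text
time_s: 6.35
ee_pos: [0.4703, -0.223, 0.1004]
eef_rot: [0.157, 0.988, -0.005, -0.004]
force: [-0.5, 0.4, 2.6]
opening: -0.0004
```

>>> servo_tool(
  motion=[
    [[-1,0,0,-0.4,0],[-1,0,0,-0.4,0],[-1,0,0,-0.3,0],[-1,0,0,-0.2,0],[-1,0,0,0,0]],
  ],
)

```text
time_s: 6.77
ee_pos: [0.4705, -0.2234, 0.0878]
eef_rot: [0.157, 0.988, -0.004, -0.003]
force: [-1.4, 0.1, 3.2]
opening: 0.0001
```

>>> servo_tool(
  motion=[
    [[-1,0,0,-0.2,0],[-1,0,0,-0.2,0],[-1,0,0,0,0]],
  ],
)

```text
time_s: 7.02
ee_pos: [0.4703, -0.2233, 0.0841]
eef_rot: [0.158, 0.988, -0.004, -0.003]
force: [-1.1, -1.0, 1.9]
opening: -0.0001
```

```bash
cat > look.py <<'E'
import sys
from h import *
o=robot.observe();print(o["time_s"],o["ee_pos"],o["force"])
a=robot.snapshot("scene")[:,:,::-1];b=robot.snapshot("side")[:,:,::-1]
cv2.imwrite(f"pics/{sys.argv[1]}.png",np.hstack([cv2.resize(a[150:290,180:290],(390,497)),cv2.resize(b[220:380,250:370],(373,497))]))
E
python3 look.py g3
```

```text
7.0167 [ 0.47031972 -0.22334214  0.08413314] [-1.11110923 -0.99979751  1.87973476]
```

View pics/g3.png

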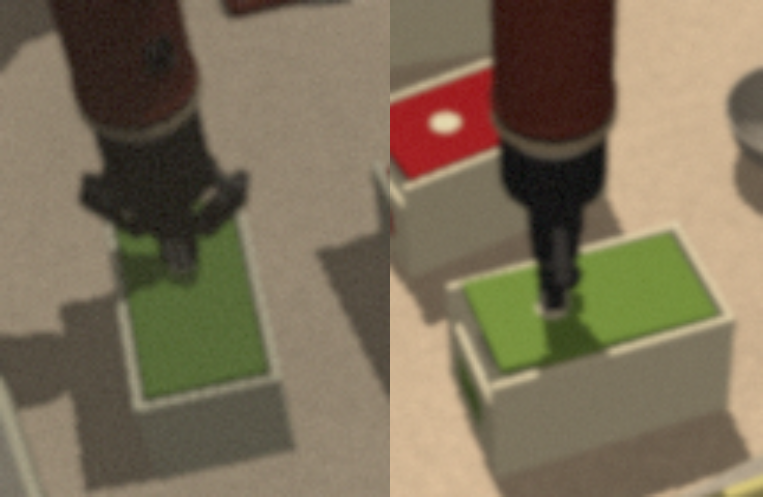

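The lid is near flush, and the tip at (553,310) covers the disc in the right panel. I'll press on to the stop.

>>> servo_tool(
  motion=[
    [[-1,0,0,-0.3,0],[-1,0,0,-0.3,0],[-1,0,0,-0.2,0]],
  ],
)

```text
time_s: 7.37
ee_pos: [0.4703, -0.2234, 0.0765]
eef_rot: [0.158, 0.988, -0.003, -0.003]
force: [-3.4, 0.5, 6.4]
opening: 0.0001
```

>>> servo_tool(
  motion=[
    [[-1,0,0,-0.2,0],[-1,0,0,-0.1,0]],
  ],
)

```text
time_s: 7.53
ee_pos: [0.4704, -0.2234, 0.0735]
eef_rot: [0.158, 0.988, -0.003, -0.003]
force: [-2.7, 1.8, 6.2]
opening: -0.0001
```

>>> servo_tool(
  motion=[
    [[-1,0,0,-0.2,0],[-1,0,0,-0.1,0]],
  ],
)

```text
time_s: 7.7
ee_pos: [0.4705, -0.2234, 0.0707]
eef_rot: [0.158, 0.988, -0.003, -0.003]
force: [-3.5, 1.3, 6.7]
opening: -0.0002
```

>>> servo_tool(
  motion=[
    [[-1,0,0,0.5,0],[-1,0,0,0.5,0],[-1,0,0,1,0],[-1,0,0,2,0],[-1,0,0,3,0],[-1,0,0,3,0],[-1,0,0,3,0],[-1,0,0,2,0]],
  ],
)

```text
time_s: 8.37
ee_pos: [0.4671, -0.2229, 0.2263]
eef_rot: [0.158, 0.987, -0.004, -0.006]
force: [0.6, 0.1, 0.0]
opening: 0.0002
```

```bash
python3 look.py g4
```

```text
8.3667 [ 0.46711488 -0.22291676  0.22627007] [0.61793625 0.12201162 0.01350316]
```

View pics/g4.png

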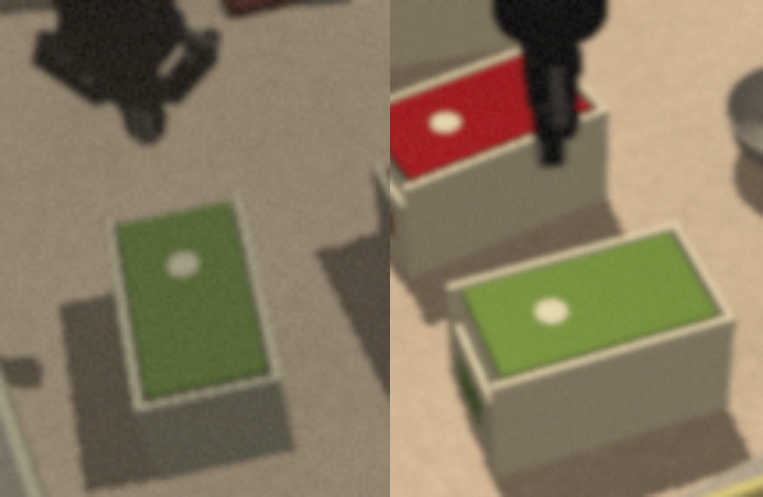

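The green lid now stays flush, with its disc at (183,264) and (551,311). Next I'll move over the brown lid.

>>> servo_tool(
  motion=[
    [[-1,0.4,3,0,0],[-1,0.4,3,0,0],[-1,0.4,3,0,0],[-1,0.4,3,0,0],[-1,0.4,3,0,0],[-1,0.4,3,0,0],[-1,0.4,3,0,0],[-1,0.4,3,0,0],[-1,0.4,3,0,0],[-1,0.4,3,0,0],[-1,0.4,3,0,0],[-1,0.4,3,0,0],[-1,0.4,3,0,0],[-1,0.4,3,0,0],[-1,0,2,0,0],[-1,0,1,0,0],[-1,0,0,0,0],[-1,0,0,0,0]],
  ],
)

```text
time_s: 9.97
ee_pos: [0.518, 0.2452, 0.226]
eef_rot: [0.162, 0.987, -0.005, -0.002]
force: [0.8, -0.6, 0.9]
opening: 0.0
```

>>> servo_tool(
  motion=[
    [[-1,0.6,0.8,-2,0],[-1,0.1,0.1,-2.5,0],[-1,0,0,-2.5,0],[-1,0,0,-1.5,0],[-1,0,0,-0.5,0],[-1,0,0,0,0],[-1,0,0,0,0]],
  ],
)

```text
time_s: 10.55
ee_pos: [0.5282, 0.2418, 0.1359]
eef_rot: [0.168, 0.986, -0.005, -0.0]
force: [-0.5, 0.5, -0.4]
opening: -0.0
```

```bash
cat > lookb.py <<'E'
import sys
from h import *
o=robot.observe();print(o["time_s"],o["ee_pos"],o["force"])
a=robot.snapshot("scene")[:,:,::-1];b=robot.snapshot("side")[:,:,::-1]
cv2.imwrite(f"pics/{sys.argv[1]}.png",np.hstack([cv2.resize(a[120:260,350:460],(390,497)),cv2.resize(b[130:270,200:320],(426,497))])[:, :800])
E
python3 lookb.py b1
```

```text
10.55 [0.52818361 0.24177204 0.13589645] [-0.45585853  0.45885411 -0.44324835]
```

View pics/b1.png

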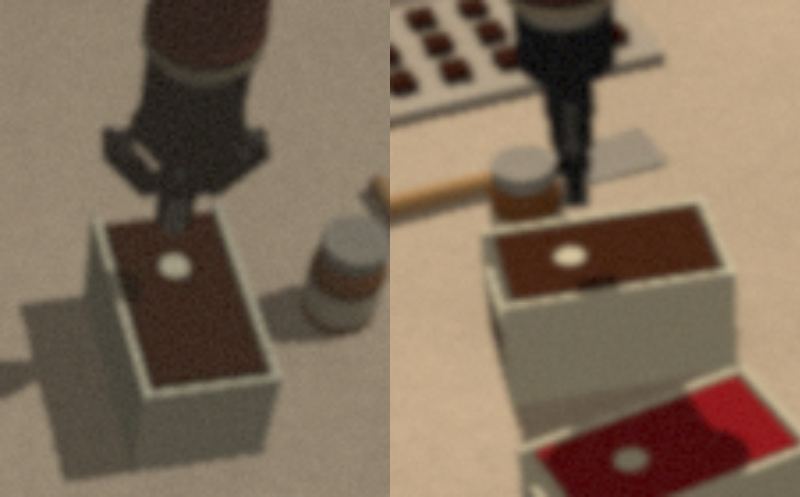

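The tip is above the brown lid at (175,225) and (575,200), about 12 mm short in y. I'll correct it and descend.

>>> servo_tool(
  motion=[
    [[-1,-0.3,1,0,0],[-1,-0.2,0.3,-0.5,0],[-1,0,0,-1,0],[-1,0,0,-1,0],[-1,0,0,-0.5,0],[-1,0,0,0,0]],
  ],
)

```text
time_s: 11.15
ee_pos: [0.5243, 0.2588, 0.107]
eef_rot: [0.167, 0.986, -0.002, 0.002]
force: [-0.9, -0.3, -0.3]
opening: 0.0
```

>>> servo_tool(
  motion=[
    [[-1,0,-0.3,0,0],[-1,0,-0.1,-0.5,0],[-1,0,0,-0.5,0],[-1,0,0,-0.3,0],[-1,0,0,-0.2,0]],
  ],
)

```text
time_s: 11.57
ee_pos: [0.5244, 0.2535, 0.0902]
eef_rot: [0.168, 0.986, -0.003, 0.002]
force: [-0.2, 0.7, 0.5]
opening: 0.0002
```

```bash
python3 lookb.py b2
```

```text
11.5667 [0.52439653 0.25350419 0.09015122] [-0.2372774   0.6885448   0.48862229]
```

View pics/b2.png

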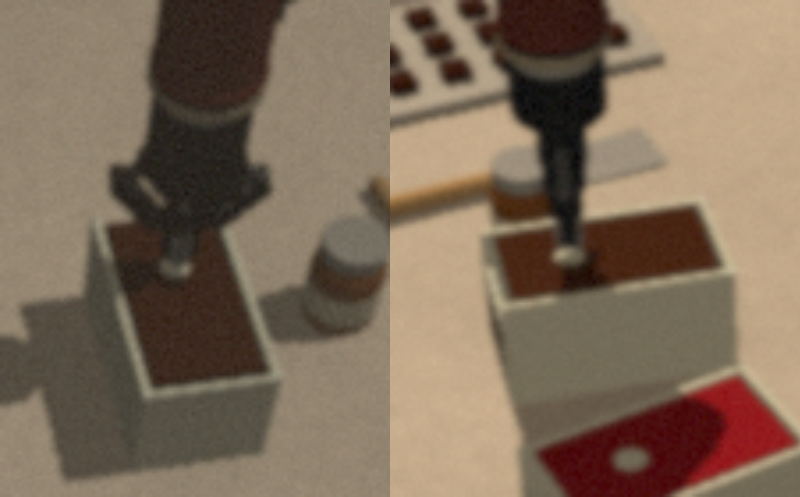

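The tip is just above the disc, which is at (175,268) and (569,257). I'll press slowly.

>>> servo_tool(
  motion=[
    [[-1,0,0,-0.3,0],[-1,0,0,-0.2,0],[-1,0,0,-0.2,0]],
  ],
)

```text
time_s: 11.92
ee_pos: [0.5248, 0.2539, 0.0834]
eef_rot: [0.167, 0.986, -0.002, 0.002]
force: [-0.1, 0.0, 0.7]
opening: -0.0001
```

>>> servo_tool(
  motion=[
    [[-1,0,0,-0.2,0],[-1,0,0,-0.2,0],[-1,0,0,-0.1,0]],
  ],
)

```text
time_s: 12.17
ee_pos: [0.5248, 0.2541, 0.0782]
eef_rot: [0.167, 0.986, -0.002, 0.003]
force: [-1.9, -1.5, 5.8]
opening: -0.0001
```

>>> servo_tool(
  motion=[
    [[-1,0,0,-0.2,0],[-1,0,0,-0.1,0]],
  ],
)

```text
time_s: 12.33
ee_pos: [0.5248, 0.2542, 0.076]
eef_rot: [0.167, 0.986, -0.002, 0.002]
force: [-2.4, -0.9, 7.4]
opening: -0.0001
```

>>> servo_tool(
  motion=[
    [[-1,0,0,-0.2,0],[-1,0,0,-0.2,0]],
  ],
)

```text
time_s: 12.5
ee_pos: [0.5248, 0.2542, 0.0733]
eef_rot: [0.167, 0.986, -0.002, 0.002]
force: [-3.2, -1.0, 7.0]
opening: -0.0
```

>>> servo_tool(
  motion=[
    [[-1,0,0,-0.2,0],[-1,0,0,-0.1,0]],
  ],
)

```text
time_s: 12.67
ee_pos: [0.525, 0.2542, 0.0714]
eef_rot: [0.168, 0.986, -0.001, 0.002]
force: [-3.3, -2.3, 7.7]
opening: 0.0001
```

>>> servo_tool(
  motion=[
    [[-1,0,0,-0.2,0],[-1,0,0,0.3,0],[-1,0,0,0.5,0],[-1,0,0,0.5,0],[-1,0,0,0.5,0],[-1,0,0,0.5,0],[-1,0,0,0.7,0],[-1,0,0,1,0]],
  ],
)

```text
time_s: 13.33
ee_pos: [0.5262, 0.2537, 0.1134]
eef_rot: [0.168, 0.986, -0.001, 0.003]
force: [0.2, -0.1, 1.2]
opening: -0.0
```

```bash
python3 lookb.py b3
```

```text
13.3333 [0.52620416 0.25366579 0.11336697] [ 0.24326342 -0.11188972  1.15557065]
```

View pics/b3.png

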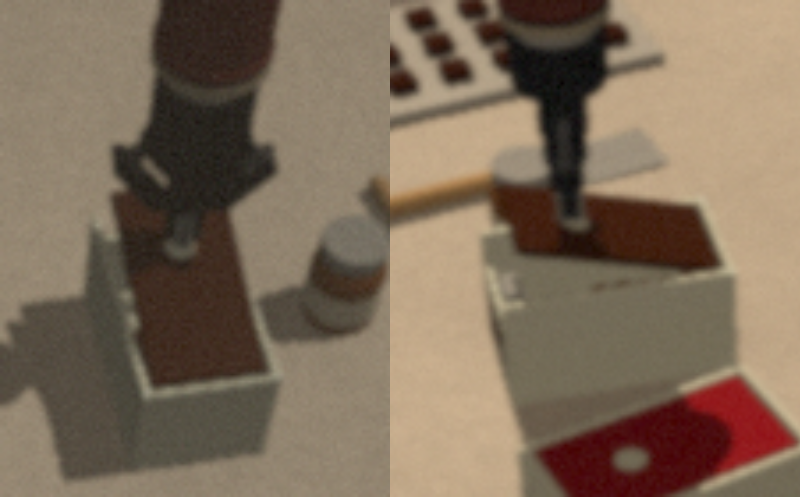

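The brown lid has let go and is following the finger up. I'll keep rising at a moderate speed.

>>> servo_tool(
  motion=[
    [[-1,0,0,0.7,0],[-1,0,0,0.7,0],[-1,0,0,0.7,0],[-1,0,0,1,0],[-1,0,0,2,0],[-1,0,0,2,0],[-1,0,0,2,0],[-1,0,0,3,0],[-1,0,0,2,0],[-1,0,0,0,0],[-1,0,0,0,0],[-1,0,0,0,0],[-1,0,0,0,0],[-1,0,0,0,0],[-1,0,0,0,0],[-1,0,0,0,0],[-1,0,0,0,0],[-1,0,0,0,0],[-1,0,0,0,0],[-1,0,0,0,0]],
  ],
)

```text
time_s: 15.1
ee_pos: [0.5211, 0.2525, 0.2624]
eef_rot: [0.167, 0.986, -0.004, -0.001]
force: [-1.2, -0.0, 0.1]
opening: -0.0003
```

Run:
```python
from h import *
o=robot.observe();print(o["time_s"],o["ee_pos"],o["force"])
for n in ["scene","side"]: cv2.imwrite(f"pics/{n}9.png",robot.snapshot(n)[:,:,::-1])
```

```text
15.1 [0.52111018 0.25254748 0.26236372] [-1.20510031 -0.00254046  0.09395901]
```

View pics/scene9.png

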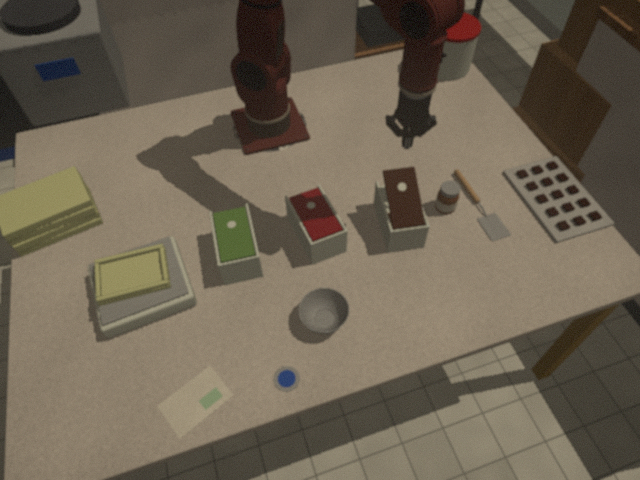

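View pics/side9.png

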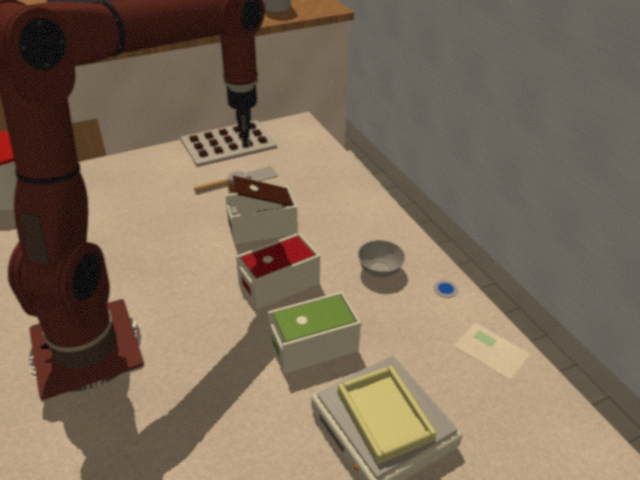

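In the pictures the green lid is shut (disc at 231,225 / 302,320), the brown lid stands ajar (402,187 / 254,187) and red is shut. The bystanders are where they were. I'll check the numbers and then hand in.

Run:
```python
from h import *
S=robot.camera_info("scene");D=robot.camera_info("side")
a=cv2.imread("pics/scene9.png");b=cv2.imread("pics/side9.png")
for n,p,q in [("g",(231,225),(302,320)),("r",(311,205),(268,259)),("b",(402,187),(254,187))]:
    P,e=tri(ray(S,*blob(a,*p)[:2]),ray(D,*blob(b,*q)[:2])); print(n,P,e,"angle",np.arcsin((P[2]-.1)/.115))
robot.job_done()
```

```text
g [ 0.47024034 -0.22292356  0.09945552] 0.00028322533529046354 angle -0.004734611549116665
r [0.47719872 0.00413961 0.09905784] 1.50918340203033e-05 angle -0.008192828207325113
b [0.53707491 0.25177843 0.14658171] 0.0004570556069386822 angle 0.41704260085539824
the job is handed in; nothing more can be done
```

I pressed the green lid shut on its catch, then pressed the brown lid until it let go and sprang up ajar. The job is handed in, at about 15 s on the robot's clock.

- **First press failed:** the green lid sprang back because the fingertip sits roughly 12 mm above the TCP reading. I pressed again, deeper, and the lid stayed shut.
- **Final lid angles from the pictures:**

| Lid | Angle (rad) | State |
|---|---|---|
| Green | about 0.00 | shut |
| Red | about -0.01 | shut |
| Brown | about 0.42 | ajar |

- **Bystanders and arm:** by eye, the mould, bowl, jar and spatula look unmoved; I did not measure them. The arm was clear, about 10 cm above the brown lid, with no vertical load. The force reading showed 1.2 N sideways, which I put down to sensor noise. I took no second picture to confirm the brown lid was at rest, but the arm had held still for about 0.9 s.

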